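# Weigh a pulley in the hanging tray

## Task

Weigh the steel pulley: pick up the weighing tray by its red bar with the pulley left lying in it, and hang the bar in the seat of the spring scale's arm. The pulley lies off to one side, so hang the tray where it balances and stays level, and ease its weight on slowly until the spring carries all of it before you let go: the arm must not jerk, be pressed hard, or set the tray swinging. Leave the can, the carton and the spanner alone.

Things in the scene. Friction and masses are not known exactly. Their poses are not given: they have to be found in the camera images.
- scale: Green spring scale, fixed: base 260 x 140 x 16 mm, origin at the centre of its underside, z up, x from the arm's free end towards the column (50 x 64 mm, 325 mm high, centred at x = +90 mm; round dial head 96 mm across on top, centre 340 mm up). The arm is a level steel rod 10 mm thick along x; it juts from the column towards -x.
- hanger_seat (a point): Seat: top of the arm's rod, midway between two conical collars 24 mm across (7 mm above the rod; inner faces 20 mm apart at the rod, 28 mm at the rims). Axes as the scale's. 60 mm in front (-x) of the scale's origin, 240 mm above the counter unloaded; sinks with the load. The rod ends 22 mm in front of it; the block holding the rod begins 94 mm behind it.
- hanger (a joint): How far the arm has sunk, m: 0 unloaded, grows downwards, stop at 0.10. Spring 80 N/m, preloaded by about 0.25 N, lightly damped: a load let go suddenly makes it bounce, one pressed too low makes it spring up. A well eased load moves it slower than 0.07 m/s.
- tray: Loose aluminium weighing tray, origin at the centre of its underside, z up: 100 mm in x, 150 mm in y, floor 4 mm thick, walls 25 mm high, 4 mm thick. Posts at y = +-72 mm (12 x 6 mm) carry the red bar: a plate 10 mm thick in x, 138 mm long in y, from 105 to 160 mm up; the window below it lets the scale's rod through. Empty weight 0.15 kg, symmetric.
- tray_bar (a point): Middle of the underside of the tray's red bar, 105 mm above the tray's underside; axes as the tray's. Any place along this underside (y) can rest on the scale's rod.
- pulley: Loose steel grooved pulley lying flat in the tray, 62 mm across, 25 mm high with a hub 22 mm across to 33 mm; origin at the centre of its underside, z along its axis. It lies 25 to 38 mm to one side (along y) of the tray's middle. Its weight is not known: 0.17 to 0.53 kg; its centre of mass is on its axis, 13 mm up.
- can: Bystander: blue can, 64 mm across, 130 mm high, origin at the centre of its underside. Not to be moved.
- carton: Bystander: cardboard carton with an orange band, 70 x 90 x 60 mm, origin at the centre of its underside. Not to be moved.
- spanner: Bystander: steel spanner 150 mm long lying flat on the counter along its x. Not to be moved.

How it is judged:
By the outcome, as a careful person would: the job done as asked, in the order asked, and still so for the second after the job is handed in, with the robot touching nothing.
It also fails if it takes over 69 s, if anything falls off the work surface, if the arm or the gripper's body presses on something with over 40 N, if the wrist force passes 120 N, or if a joint passes its speed limit or range.

## Robot

A 6-joint arm with a two-finger parallel gripper is mounted at the origin on the work surface. World frame = base frame: x ahead of the robot, y to its left, z up, the work surface at z = 0. Lengths are in mm, angles in rad, forces in N, time in s.
With the tool pointing down it reaches from about 400 to 925 mm from the base axis. Payload 12.5 kg.
Tool frame: the origin (TCP) lies midway between the tips of the shut fingers; the grasp point (between the pads) lies 19 mm behind it (env.pinch_z is the z of the grasp point in the tool frame, in mm); z points along the fingers, y is the line along which they close (so a half turn about z gives the same grasp; the last joint's range is limited). The gripper opens to 95 mm and grips with 3 to 60 N. Pads are 20 mm wide; open, the fingers measure 119 mm over their backs; the gripper's body (75 mm by 180 mm) begins 59 mm behind the grasp point.
Start: joints at [1.145, 0.491, 1.559, -0, 1.092, -0.106], TCP at [196.469, 593.335, 214.661] pointing down, gripper open.
Joint ranges: [-3.1, 3.1], [-0.84, 2.19], [0.05, 2.79], [-1.13, 4.28], [0.06, 2.93], [-2.69, 2.69]. Speed limits (rad/s): [2.22, 2.22, 2.79, 3.14, 3.14, 3.14].

## Interface

Orientations are given as [roll, pitch, yaw] about the fixed x, y, z axes, in that order (R = Rz(yaw) Ry(pitch) Rx(roll)).
In Python, from cell import env, eyes gives the robot as it stands.
- The arm moves only by the shell command python3 -m inch 'ROWS'. ROWS is JSON, a list of rows, each a list of 3 entries, a list of its own where there are three numbers: the shift along the tool's x, y, z in units of 60 mm (1.0 is 60 mm), then the turn about the tool's z in units of 5 degrees (1.0 is 5 degrees), then the closure, from -1 (fully open) to 1 (shut). In form: [[[tx, ty, tz], turn, claw], ...]. A call has exactly 10 rows; each row shifts and turns the commanded pose from where the row before left it, along the tool's axes as they then stand; what a row does not reach is not made up. A row lasts 1/8 s, in which the tool goes at most 62.5 mm and 10.7 degrees, less where a joint would pass 70% of its speed; a pose out of reach is approached as far as the arm can. A call is refused whole if a number of a shift passes 1 or a number of a turn 1, either way. A call with a gripper value outside its range is refused whole. The fingers move at their own pace and stop on an object; the grip force is fixed at half the most. Time passes only in rows, so rows that do not move let the fingers close, or fill a call up. It gives the time, the measured TCP pose, the force, the opening and the grip force at its end, in the units of the state.
- env.state(): the state, without advancing time (a new reading comes with each control period).
- eyes.read_camera(name): name is "scene" or "top"; returns a dict with "pixels" (384x512x3 uint8, red, green, blue), "fx", "fy", "cx", "cy" (pixels), "extrinsics" (4x4, takes a point from world to camera coordinates). Camera axes: x right, y down, z forward; pixel columns grow to the right and rows downward; lengths in mm; the calibration is good to about 2 mm. A picture is of the moment at which its call begins. There is no depth.
- env.job_done(): hands the job in; it is judged then, once.
Trained networks look in a picture, given as the dict that the camera call returned (one of the last four; its "shot" number tells which), for a name from the list of things; names that differ only in an ending like _2 or _b are one class to them, and where a whole thing is asked for, a point or a joint stands for the part that bears it (a point fixed in the world has none). Each returns a list of dicts, best first, with "score" (0 to 1); they miss things now and then, are a little off and sometimes report something else, mostly with a low value. They report only what shows in the picture. A call takes as long as a camera call.
- eyes.boxes_of(name, picture): "centre" ([row, column] in pixels, amid what is visible of it).
- eyes.cut_out(name, picture): "mask" (384x512 bool, what is visible of it) and "centre" ([row, column] in pixels, amid what is visible of it).
- eyes.spot_point(name, picture): "centre" ([row, column] in pixels: a listed point, or the origin of a listed thing).
The state is a dict: "t": time; "joints": joint angles; "qvel": joint speeds; "tau": joint torques, N m; "eef_pos": TCP position; "tcp_rot": TCP orientation; "ft_force": force on the tool from outside, world axes, zero at the start; "moment": the same for the moment, N m; "opening": opening from 0.0 (shut) to 1.0 (fully open); "grip_force": force on a finger pad.
Only numpy, scipy, OpenCV 4.12 (cv2) and the standard library are available. Lean on these libraries where they do the work, as an engineer would, in place of code of your own. Each camera call takes 0.05 s, during which the arm holds its last target. There are 200 camera calls.

## Working session

There is one attempt and no reset: what is moved stays moved. The work goes in short steps, Python scripts to look and compute and a shell command to move; the robot and the scene stay as the last step left them, time stands still between calls to the robot, and variables do not carry over. Pictures are saved under pics/ and viewed, at most 10 in all, crops included, and the job is handed in when it is done.

```bash
ls; mkdir -p pics; cat > h.py <<'E'
from cell import env, eyes
import numpy as np, cv2
def cams():
    return {n: eyes.read_camera(n) for n in ("scene","top")}
def P(c):
    K=np.array([[c["fx"],0,c["cx"]],[0,c["fy"],c["cy"]],[0,0,1]]);return K@np.array(c["extrinsics"])[:3]
def proj(c,X):
    p=P(c)@np.append(X,1);return (p[:2]/p[2])[::-1]
def tri(cs,rcs):
    X=cv2.triangulatePoints(*[P(c) for c in cs],*[np.array(r[::-1],float).reshape(2,1) for r in rcs]);return X[:3,0]/X[3,0]
def ray(c,rc,z):
    E=np.array(c["extrinsics"]);R,t=E[:3,:3],E[:3,3];o=-R.T@t
    d=R.T@np.array([(rc[1]-c["cx"])/c["fx"],(rc[0]-c["cy"])/c["fy"],1]);return o+d*(z-o[2])/d[2]
E
python3 - <<'E'
from h import *
c=cams()
cv2.imwrite("pics/a.png",np.vstack([c[n]["pixels"][:,:,::-1] for n in c])[:, :] if 0 else cv2.resize(np.hstack([c[n]["pixels"][:,:,::-1] for n in c]),(800,300)))
for n in c: cv2.imwrite(f"pics/{n}0.png",c[n]["pixels"][:,:,::-1])
for name in ["scale","hanger_seat","tray","tray_bar","pulley","can","carton","spanner"]:
    r={}
    for n in c:
        r[n]=eyes.spot_point(name,c[n])
        print(name,n,[(np.round(q["centre"],1),round(q["score"],2)) for q in r[n][:2]])
    if all(r.values()):
        X=tri(list(c.values()),[r[n][0]["centre"] for n in c]);print("  ",X.round(1))
print(env.state(),env.pinch_z)
E
```

```text
pics
scale scene [(array([238.6, 342.8]), 0.74)]
scale top [(array([166. , 203.7]), 0.63)]
   [635.9 111.9  -1.5]
hanger_seat scene [(array([142.5, 332.4]), 0.83), (array([241. , 205.6]), 0.25)]
hanger_seat top [(array([166.2, 193.8]), 0.69)]
   [578.2 105.1 244.5]
tray scene [(array([271. , 212.5]), 0.95)]
tray top [(array([210.7, 317.1]), 0.77)]
   [ 508.1 -189.7    8.8]
tray_bar scene [(array([238.3, 204.5]), 0.6), (array([272.2, 193.7]), 0.38)]
tray_bar top [(array([206.5, 322.5]), 0.85)]
   [ 502.5 -194.6  107.3]
pulley scene [(array([271.9, 194.2]), 0.88)]
pulley top [(array([146.9, 276.9]), 0.63), (array([215.9, 327.3]), 0.57)]
   [ 631.  -190.4  140.6]
can scene [(array([298.9, 304.6]), 0.69), (array([240.4, 204.9]), 0.3)]
can top [(array([147.2, 278.8]), 0.59)]
   [691.5 -90.8  -7.8]
carton scene [(array([374.5, 216.9]), 0.87), (array([296.7, 303.4]), 0.74)]
carton top [(array([133.7, 370.5]), 0.96)]
   [ 715.7 -343.7   17.4]
spanner scene [(array([181.6, 260.4]), 0.87)]
spanner top [(array([277.9, 199.2]), 0.96)]
   [335.1 122.1   2.2]
{'t': 0.9, 'joints': array([ 1.14538575e+00,  4.90859608e-01,  1.55889358e+00,  7.81710285e-06,
        1.09174197e+00, -1.05594252e-01]), 'qvel': array([ 0.00141655, -0.00039346, -0.00192709, -0.00031335, -0.00140175,
       -0.00219911]), 'tau': array([ 8.62313555e-04, -6.12456965e+01, -2.58429497e+01,  6.94383611e-02,
        4.44236572e-02, -3.10816034e-06]), 'eef_pos': array([196.47197577, 593.32512253, 214.68826221]), 'tcp_rot': array([3.14149497e+00, 3.37725413e-06, 2.82177273e+00]), 'ft_force': array([-0.5024316 , -0.03080195, -0.14471127]), 'moment': array([-0.00235455, -0.02313849, -0.01333962]), 'grip_force': 0.0, 'opening': 1.0033699595826948} -18.8
```

View pics/scene0.png

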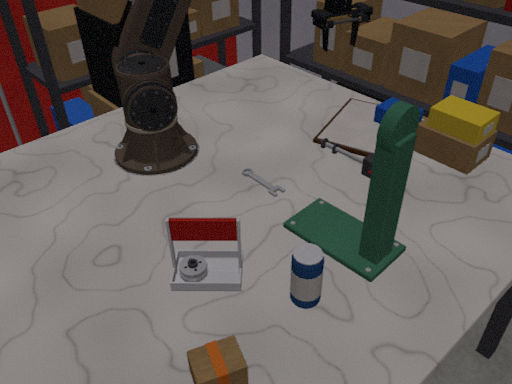

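View pics/top0.png

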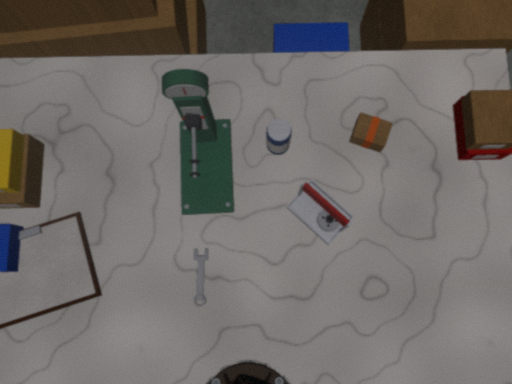

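The scene view shows the tray with its red bar at about (230,203), and the pulley at (268,193) on the left side. The top view shows the tray at (212,322) and the scale base at (166,207), with the rod running along column 195 from row 125 to 178. The network's top-view hits for the pulley and the can at (147,278) are both the can; the real pulley is at (216,327). Next I'll fit the poses.

```bash
cat > fit.py <<'E'
from h import *
from scipy.optimize import minimize
def box(x0,x1,y0,y1,z0,z1): return np.array([[x,y,z] for x in(x0,x1) for y in(y0,y1) for z in(z0,z1)],float)
def sil(c,parts,p,S=4):
    m=np.zeros((384*S,512*S),np.uint8);co,s=np.cos(p[2]),np.sin(p[2])
    for b in parts:
        W=b@np.array([[co,s,0],[-s,co,0],[0,0,1]])+[p[0],p[1],p[3] if len(p)>3 else 0]
        q=np.c_[W,np.ones(len(W))]@P(c).T;q=q[:,:2]/q[:,2:]
        cv2.fillConvexPoly(m,cv2.convexHull(((q+.5)*S-.5).round().astype(np.int32)),255)
    return cv2.resize(m,(512,384),interpolation=cv2.INTER_AREA)/255.
def fit(cs,masks,parts,p0,steps):
    def cost(p): return sum(np.abs(sil(c,parts,p)-m).sum()/m.sum() for c,m in zip(cs,masks))
    p=np.array(p0,float)
    for k in (1,.4,.15):
        r=minimize(cost,p,method="Nelder-Mead",options=dict(initial_simplex=[p]+[p+k*np.eye(len(p))[i]*steps[i] for i in range(len(p))],xatol=.01));p=r.x
    return p,r.fun
def red(c,roi,z=None):
    a=c["pixels"].astype(int);m=(a[:,:,0]>80)&(a[:,:,0]>2.2*a[:,:,1]);o=np.zeros_like(m);r0,r1,c0,c1=roi;o[r0:r1,c0:c1]=m[r0:r1,c0:c1];return o
BAR=[box(-5,5,-69,69,105,160)]
E
python3 - <<'E'
from fit import *
c=cams();S,T=c["scene"],c["top"]
ms,mt=red(S,(200,260,160,250)),red(T,(170,240,290,360))
print(ms.sum(),mt.sum())
for y in (0.8,-.8): print("bar both",fit([S,T],[ms,mt],BAR,[505,-192,y,0],[10,10,.2,3]))
for nm,cc,m in (("S",S,ms),("T",T,mt)):
  print(nm,fit([cc],[m],BAR,[505,-192,.8],[10,10,.2]),fit([cc],[m],BAR,[505,-192,-.8],[10,10,.2]))
a=T["pixels"].astype(int);g=(a[:,:,1]>1.25*a[:,:,0])&(a[:,:,1]>a[:,:,2]*1.05);g[:, :150]=0;g[:,250:]=0;g[:60]=0
from scipy.ndimage import binary_fill_holes,label
g=binary_fill_holes(cv2.morphologyEx(g.astype(np.uint8),cv2.MORPH_CLOSE,np.ones((7,7))))
t=np.linspace(0,2*np.pi,40)
for dx0,dx1 in((65,115),(55,115),(45,115)):
  dial=np.array([[x,48*np.cos(u),340+48*np.sin(u)] for x in(dx0,dx1) for u in t])
  parts=[box(-130,130,-70,70,0,16),box(65,115,-32,32,0,325),dial]
  p,f=fit([T],[g],parts,[636,110,0.05],[10,10,.1]);print("scale",dx0,p,f)
d=(sil(T,parts,p)-g)
cv2.imwrite("pics/g.png",cv2.resize(np.hstack([T["pixels"][50:250,150:370,::-1],]),None,fx=3,fy=3,interpolation=cv2.INTER_CUBIC)[:600,:660])
for n,cc in c.items():
  print(n,"pulley",[(np.round(q["centre"],1),round(q["score"],2)) for q in eyes.spot_point("pulley",cc)], [(ray(cc,q["centre"],4)).round(1) for q in eyes.spot_point("pulley",cc)])
  print(n,"seat",[(np.round(q["centre"],1),ray(cc,q["centre"],240).round(1)) for q in eyes.spot_point("hanger_seat",cc)])
E
```

```text
1029 200
bar both (array([ 499.10990531, -184.59642474,    0.95485725,    1.8689097 ]), np.float64(3.337953619543055))
bar both (array([ 504.04418773, -197.15282523,   -0.81060132,    3.83468985]), np.float64(2.069942567503192))
S (array([ 472.20431763, -164.05406515,    0.97350986]), np.float64(1.1358981687913259)) (array([ 499.10698758, -195.7963563 ,   -0.79939396]), np.float64(0.5245450561176852))
T (array([ 515.50966411, -197.11409751,    0.91458514]), np.float64(2.1454117647058824)) (array([ 505.48046634, -196.07157836,   -0.77206283]), np.float64(1.5391176470588235))
scale 65 [6.35277346e+02 1.06953653e+02 2.13952792e-02] 0.31800318041260744
scale 55 [6.34346504e+02 1.06445390e+02 2.65742558e-02] 0.3290330769963083
scale 45 [6.33867818e+02 1.06683435e+02 2.98047035e-02] 0.34025337522169447
scene pulley [(array([274.6, 195.9]), 0.81)] [array([ 487.8, -220. ,    4. ])]
scene seat [(array([141.2, 330.5]), array([567.8, 113. , 240. ]))]
top pulley [(array([218.7, 328. ]), 0.7)] [array([ 486.3, -219.1,    4. ])]
top seat [(array([134. , 372.2]), array([ 645.5, -295.2,  240. ])), (array([167.2, 194.7]), array([576.3, 103. , 240. ]))]
```

View pics/g.png

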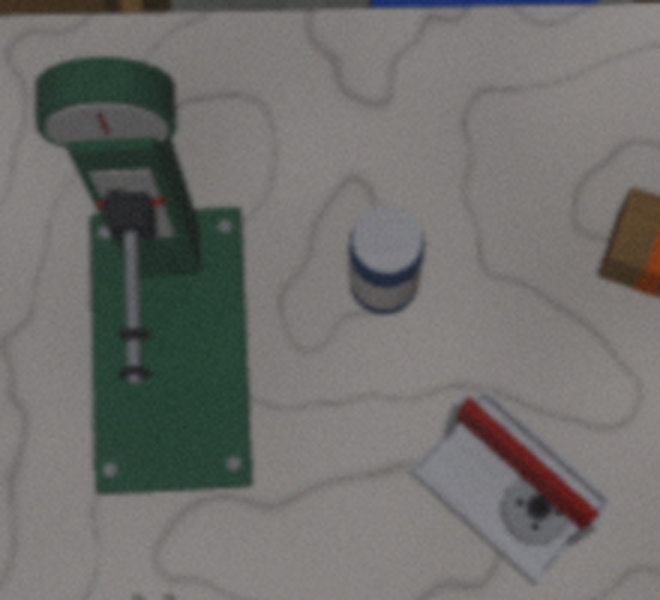

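The crop shows the pulley hub near the bar's right end, the collars at crop (332,133) and (374,135), and the base corners clearly. The dial overhangs the column only slightly. My red mask was too strict, so I'll refit with a looser one.

```bash
python3 - <<'E'
from fit import *
c=cams();S,T=c["scene"],c["top"]
def red2(c,roi):
    a=cv2.GaussianBlur(c["pixels"],(3,3),0).astype(int);m=(a[:,:,0]-a[:,:,1]>30);o=np.zeros_like(m);r0,r1,c0,c1=roi;o[r0:r1,c0:c1]=m[r0:r1,c0:c1];return o
ms,mt=red2(S,(200,260,160,250)),red2(T,(170,240,290,360));print(ms.sum(),mt.sum())
print("both",fit([S,T],[ms,mt],BAR,[503,-196,-.8],[6,6,.1]))
print("S",fit([S],[ms],BAR,[503,-196,-.8],[6,6,.1]));pT=fit([T],[mt],BAR,[503,-196,-.8],[6,6,.1]);print("T",pT)
f=lambda r,k:((r+.5)/3-.5+50,(k+.5)/3-.5+150)
q=[ray(T,f(*x),16)[:2] for x in((493,98),(485,251),(208,241),(210,91))];q=np.array(q);print(q.round(1),q.mean(0))
print("yaw",[np.arctan2(*(d[::-1])) for d in(q[2]-q[1],q[3]-q[0])], np.arctan2(*((q[0]-q[1])))-np.pi/2)
print("collars mid",[ray(T,f(*x),z).round(1) for x,z in(((332,133),235),((374,135),235),((220,131),235))])
print("seat",ray(T,f(353,134),235))
E
```

```text
1542 430
both (array([ 503.88423211, -196.88532093,   -0.76630437]), np.float64(0.3016020908408608))
S (array([ 500.31006968, -196.47336543,   -0.7696604 ]), np.float64(0.02339971007858396))
T (array([ 505.42162905, -196.22518808,   -0.77444854]), np.float64(0.18274509803921568))
[[504.1 168.3]
 [508.9  32.8]
 [766.   40.6]
 [766.8 178.6]] [636.4535911  105.06818994]
yaw [np.float64(0.030487526127134953), np.float64(0.03917579482453091)] -1.605684370184957
collars mid [array([593.3, 105.5, 235. ]), array([561.2, 103.7, 235. ]), array([680.9, 107.9, 235. ])]
seat [577.21505524 104.59842626 235.        ]
```

```bash
python3 -m inch '[[[0,0,-0.18],1,-1],[[0,0,-0.18],1,-1],[[0,0,-0.18],1,-1],[[0,0,-0.18],1,-1],[[0,0,-0.18],1,-1],[[0,0,-0.18],1,-1],[[0,0,-0.18],1,-1],[[0,0,-0.18],1,-1],[[0,0,-0.18],1,-1],[[0,0,-0.18],1,-1]]' && python3 -m inch '[[[0,0,0],1,-1],[[0,0,0],1,-1],[[0,0,0],1,-1],[[0,0,0],1,-1],[[0,0,0],1,-1],[[0,0,0],1,-1],[[0,0,0],1,-1],[[0,0,0],1,-1],[[0,0,0],1,-1],[[0,0,0],1,-1]]'
cat > rel.py <<'E'
# usage: rel.py x y z yaw -> shift in tool units from present pose (at present tool axes, and at target-yaw axes)
import sys;from h import *
s=env.state();p=s["eef_pos"];y=s["tcp_rot"][2];g=np.array([float(v) for v in sys.argv[1:5]])
d=g[:3]-p
for a in(y,g[3]): print("axes yaw %.3f:"%a,(np.array([np.cos(a)*d[0]+np.sin(a)*d[1],np.sin(a)*d[0]-np.cos(a)*d[1],-d[2]])/60).round(3))
print("turn",round(-np.degrees((g[3]-y+np.pi)%(2*np.pi)-np.pi)/5,3),"pos",p.round(1),s["tcp_rot"].round(4),"t",s["t"],"F",s["ft_force"].round(2),"M",s["moment"].round(3),"open",round(s["opening"],3),round(s["grip_force"],1))
E
python3 rel.py 440 150 320 0.80;python3 rel.py 491 -209.3 200 0.80
```

```text
t: 2.65
eef_pos: [196.4, 593.3, 323.0]
tcp_rot: [3.142, -0.0, 1.946]
ft_force: [0.3, 0.1, -0.7]
opening: 1.0
grip_force: 0.0
t: 3.9
eef_pos: [196.5, 593.3, 322.6]
tcp_rot: [-3.142, -0.0, 1.074]
ft_force: [-0.2, -1.3, 0.3]
opening: 0.999
grip_force: 0.0
axes yaw 1.074: [-4.558  7.092  0.044]
axes yaw 0.800: [-2.472  8.059  0.044]
turn 3.135 pos [196.5 593.3 322.6] [-3.1416e+00 -1.0000e-04  1.0736e+00] t 3.9 F [-0.19 -1.26  0.31] M [-0.134  0.131 -0.033] open 0.999 0.0
axes yaw 1.074: [-9.416 10.695  2.044]
axes yaw 0.800: [-6.176 12.841  2.044]
turn 3.135 pos [196.5 593.3 322.6] [-3.1416e+00 -1.0000e-04  1.0736e+00] t 3.9 F [-0.19 -1.26  0.31] M [-0.134  0.131 -0.033] open 0.999 0.0
```

```bash
python3 -m inch '[[[0,0,0],1,-1],[[0,0,0],1,-1],[[0,0,0],1,-1],[[0,0,0],0.135,-1],[[-0.275,0.895,0],0,-1],[[-0.275,0.895,0],0,-1],[[-0.275,0.895,0],0,-1],[[-0.275,0.895,0],0,-1],[[-0.275,0.895,0],0,-1],[[-0.275,0.895,0],0,-1]]' && python3 -m inch '[[[-0.275,0.895,0],0,-1],[[-0.275,0.895,0],0,-1],[[-0.275,0.895,0],0,-1],[[-0.617,0.797,0.333],0,-1],[[-0.617,0.797,0.333],0,-1],[[-0.617,0.797,0.333],0,-1],[[-0.617,0.797,0.333],0,-1],[[-0.617,0.797,0.333],0,-1],[[-0.617,0.797,0.333],0,-1],[[0,0,0],0,-1]]'
python3 rel.py 491 -209.3 126 0.80; python3 - <<'E'
from h import *
c=cams();a=c["scene"]["pixels"][190:320,130:280,::-1];b=c["top"]["pixels"][130:260,250:400,::-1]
cv2.imwrite("pics/h.png",cv2.resize(np.hstack([a,b]),(800,346),interpolation=cv2.INTER_CUBIC))
E
```

```text
t: 5.15
eef_pos: [360.0, 296.7, 322.9]
tcp_rot: [3.141, -0.001, 0.805]
ft_force: [1.6, -0.0, -0.4]
opening: 0.996
grip_force: 0.0
t: 6.4
eef_pos: [491.8, -204.7, 203.3]
tcp_rot: [-3.14, 0.001, 0.801]
ft_force: [-0.5, 0.2, 0.4]
opening: 1.002
grip_force: 0.0
axes yaw 0.801: [-0.064  0.043  1.288]
axes yaw 0.800: [-0.064  0.043  1.288]
turn 0.006 pos [ 491.8 -204.7  203.3] [-3.1397e+00  7.0000e-04  8.0050e-01] t 6.4 F [-0.51  0.18  0.35] M [-0.101  0.158  0.018] open 1.002 0.0
```

View pics/h.png

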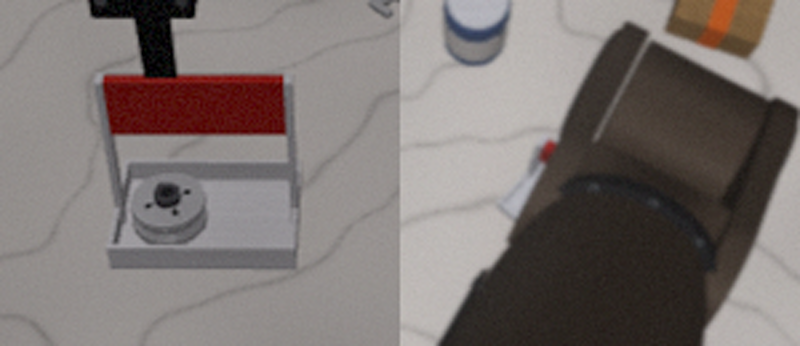

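```bash
python3 - <<'E'
from h import *
c=eyes.read_camera("scene");s=env.state();p=s["eef_pos"];print(p)
f=lambda X:(proj(c,X)-[190,130])*2.66
E=np.array(c["extrinsics"]);print("cam",-E[:3,:3].T@E[:3,3])
for k in(-48,0,48): print(k,f(p+k*np.array([np.sin(.8),-np.cos(.8),0])).round())
for y in(-69,69): print("bar top end",f([503.5-y*np.sin(-.77),-196.4+y*np.cos(-.77),160]).round())
cv2.imwrite("pics/i.png",cv2.resize(c["pixels"][100:290,100:300,::-1],(800,600)[:2] if 0 else (600,570),interpolation=cv2.INTER_CUBIC))
E
```

```text
[ 491.99275564 -201.03922566  205.16218377]
cam [1126.68098087 -612.44022237  803.28639165]
-48 [-10. 182.]
0 [ 29. 174.]
48 [ 71. 166.]
bar top end [ 79. 103.]
bar top end [ 80. 284.]
```

View pics/i.png

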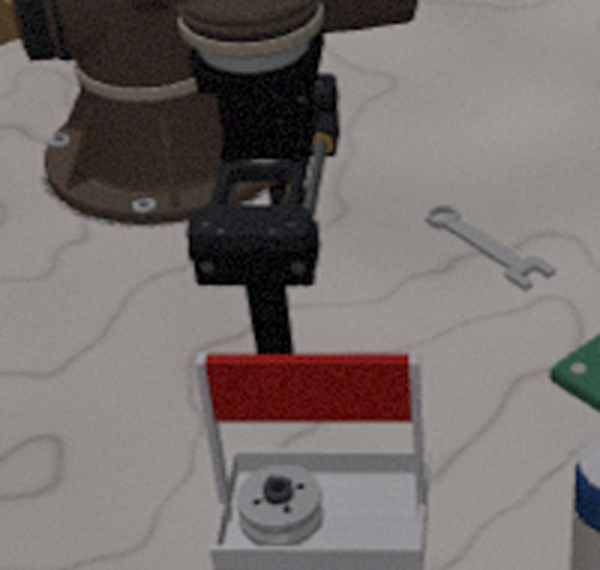

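The view shows the open fingers straddling the line of the bar, with the front finger at picture column 270, clear of the bar. Next I'll correct the position and descend.

```bash
python3 rel.py 491 -209.3 126 0.80|head -1; python3 -m inch '[[[-0.11,0.09,0],0,-1],[[0,0,0],0,-1],[[0,0,0.22],0,-1],[[0,0,0.22],0,-1],[[0,0,0.22],0,-1],[[0,0,0.22],0,-1],[[0,0,0.22],0,-1],[[0,0,0.22],0,-1],[[0,0,0],0,-1],[[0,0,0],0,-1]]'; python3 rel.py 491 -209.3 126 0.80; sleep 0
```

```text
axes yaw 0.804: [-0.111  0.084  1.319]
t: 7.8
eef_pos: [491.6, -210.2, 126.0]
tcp_rot: [3.141, -0.0, 0.803]
ft_force: [-0.4, 1.0, 0.4]
opening: 1.001
grip_force: 0.0
axes yaw 0.803: [ 0.004 -0.018 -0.   ]
axes yaw 0.800: [ 0.004 -0.018 -0.   ]
turn 0.033 pos [ 491.6 -210.2  126. ] [ 3.1412e+00 -2.0000e-04  8.0280e-01] t 7.8 F [-0.39  1.05  0.38] M [-0.069  0.082  0.018] open 1.001 0.0
```

```bash
cat > ft.py <<'E'
import sys;from h import *
F=[]
for i in range(int(sys.argv[1])):
    eyes.read_camera("top");s=env.state();F.append(np.r_[s["ft_force"],s["moment"]])
F=np.array(F);print("mean",F.mean(0).round(4),"sd",F.std(0).round(3),"pos",s["eef_pos"].round(1),s["tcp_rot"].round(4),"t",s["t"],"open",round(s["opening"],4),"grip",round(s["grip_force"],1))
E
python3 ft.py 12
python3 -m inch '[[[0,0,0],0,0.3],[[0,0,0],0,0.6],[[0,0,0],0,0.8],[[0,0,0],0,1],[[0,0,0],0,1],[[0,0,0],0,1],[[0,0,0],0,1],[[0,0,0],0,1],[[0,0,0],0,1],[[0,0,0],0,1]]'; python3 ft.py 2
```

```text
mean [ 0.0658 -0.0541 -0.1783 -0.0986  0.1194  0.0018] sd [0.489 0.319 0.39  0.021 0.02  0.037] pos [ 491.4 -210.1  125.8] [ 3.1416e+00 -1.0000e-04  8.0290e-01] t 8.4 open 0.9988 grip 0.0
t: 9.65
eef_pos: [491.2, -209.9, 125.6]
tcp_rot: [-3.141, 0.0, 0.803]
ft_force: [-1.8, 0.6, -0.3]
opening: 0.106
grip_force: 30.0
mean [-1.6264  0.4828 -1.8151  0.075   0.2351 -0.0292] sd [0.047 0.017 0.222 0.004 0.    0.027] pos [ 491.2 -209.9  125.6] [-3.1409  0.      0.8029] t 9.75 open 0.1065 grip 30.0
```

```bash
python3 -m inch '[[[0,0,-0.1],0,1],[[0,0,-0.25],0,1],[[0,0,-0.4],0,1],[[0,0,-0.4],0,1],[[0,0,-0.4],0,1],[[0,0,-0.4],0,1],[[0,0,-0.35],0,1],[[0,0,-0.25],0,1],[[0,0,-0.1],0,1],[[0,0,0],0,1]]'; python3 ft.py 20; python3 - <<'E'
from h import *
c=eyes.read_camera("scene")
cv2.imwrite("pics/j.png",cv2.resize(c["pixels"][100:290,100:300,::-1],(600,570),interpolation=cv2.INTER_CUBIC))
E
```

```text
t: 11.0
eef_pos: [491.3, -210.0, 284.7]
tcp_rot: [-3.142, -0.0, 0.803]
ft_force: [0.1, 0.4, -7.0]
opening: 0.099
grip_force: 30.0
mean [-6.1600e-02  7.6400e-02 -6.7413e+00 -5.8100e-02  8.4900e-02 -4.1000e-03] sd [0.502 0.423 0.51  0.029 0.025 0.027] pos [ 491.4 -210.1  284.8] [ 3.1416e+00 -1.0000e-04  8.0290e-01] t 12.0 open 0.1022 grip 30.0
```

View pics/j.png

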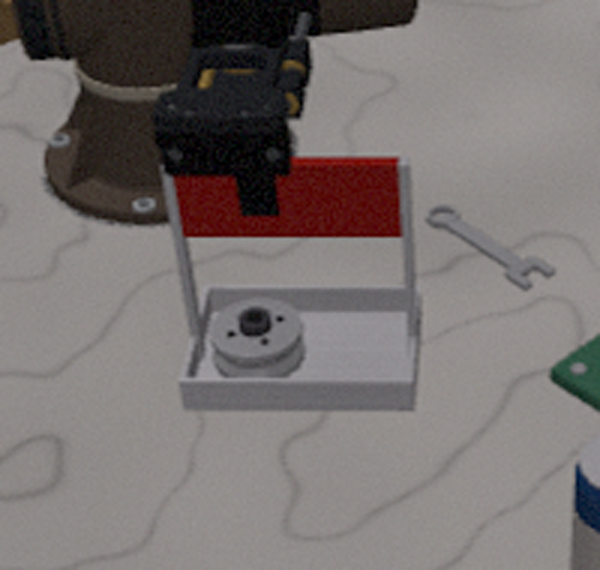

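The scene picture shows the tray held level by its bar, with the pulley still in it (hub at picture (318,255)). The weight is about 6.56 N. Now I'll work out the centre of mass along the bar more precisely.

```bash
python3 - <<'E'
from fit import *
c=cams();S,T=c["scene"],c["top"]
g=lambda X,p:np.array([[np.cos(p[2]),np.sin(p[2])],[-np.sin(p[2]),np.cos(p[2])]])@(X[:2]-np.array(p[:2]))
hT=((507+.5)/3-.5+50,(539+.5)/3-.5+150);hS=((489+.5)/3-.5+100,(278+.5)/3-.5+100)
for h in (35,37):
  print("T",g(ray(T,hT,h),(505.4,-196.2,-.774)),"S",g(ray(S,hS,h),(500.3,-196.5,-.77)))
# front outer wall of tray now in j.png: bottom corners, and hub
f=lambda r,k:((r+.5)/3-.5+100,(k+.5)/3-.5+100)
z=284.7-21-105
for X in (ray(S,f(409,183),z),ray(S,f(409,414),z),ray(S,f(381,414),z+25),ray(S,f(381,180),z+25),ray(S,f(316,255),z+37)): print(X.round(1), g(X,(503.5,-196.4,-.77)).round(1))
for n in c:print([(ray(c[n],q["centre"],z+4).round(1),g(ray(c[n],q["centre"],z+4),(503.5,-196.4,-.77)).round(1)) for q in eyes.spot_point("pulley",c[n])])
E
```

```text
T [ -0.948205   -32.09075166] S [  1.08086162 -31.24755323]
T [ -1.32071698 -32.07815503] S [  3.00242468 -30.80843182]
[ 483.2 -284.7  158.7] [ 46.9 -77.5]
[ 587.2 -176.   158.7] [45.9 72.9]
[ 588.5 -175.8  183.7] [46.7 73.9]
[ 484.9 -284.   183.7] [ 47.6 -75.8]
[ 477.7 -218.1  195.7] [ -3.4 -33.5]
[]
[]
```

```bash
python3 -m inch '[[[0,0,0],-0.3,1],[[0,0,0],-0.6,1],[[0,0,0],-0.9,1],[[0,0,0],-1,1],[[0,0,0],-1,1],[[0,0,0],-1,1],[[0,0,0],-1,1],[[0,0,0],-1,1],[[0,0,0],-0.9,1],[[0,0,0],-0.6,1]]'; python3 -m inch '[[[0,0,0],-0.4,1],[[0,0,0],-0.3,1],[[0,0,0],-0.15,1],[[0,0,0],0,1],[[0,0,0],0,1],[[0,0,0],0,1],[[0,0,0],0,1],[[0,0,0],0,1],[[0,0,0],0,1],[[0,0,0],0,1]]';python3 rel.py 430 112.3 285 1.60
```

```text
t: 13.5
eef_pos: [491.4, -210.1, 284.8]
tcp_rot: [-3.142, -0.0, 1.53]
ft_force: [-0.5, -0.6, -6.9]
opening: 0.103
grip_force: 30.0
t: 14.75
eef_pos: [491.4, -210.1, 284.8]
tcp_rot: [3.142, -0.0, 1.601]
ft_force: [-0.3, 0.6, -6.7]
opening: 0.101
grip_force: 30.0
axes yaw 1.601: [ 5.402e+00 -8.590e-01 -4.000e-03]
axes yaw 1.600: [ 5.401e+00 -8.660e-01 -4.000e-03]
turn 0.015 pos [ 491.4 -210.1  284.8] [ 3.1416e+00 -1.0000e-04  1.6013e+00] t 14.75 F [-0.34  0.65 -6.72] M [-0.034  0.032 -0.014] open 0.101 30.0
```

```bash
python3 -m inch '[[[0.1,-0.016,0],0,1],[[0.2,-0.032,0],0,1],[[0.3,-0.048,0],0,1],[[0.4,-0.064,0],0,1],[[0.4,-0.064,0],0,1],[[0.4,-0.064,0],0,1],[[0.4,-0.064,0],0,1],[[0.4,-0.064,0],0,1],[[0.4,-0.064,0],0,1],[[0.4,-0.064,0],0,1]]'; python3 -m inch '[[[0.4,-0.064,0],0,1],[[0.4,-0.064,0],0,1],[[0.4,-0.064,0],0,1],[[0.3,-0.048,0],0,1],[[0.25,-0.04,0],0,1],[[0.15,-0.024,0],0,1],[[0.1,-0.016,0],0,1],[[0,0,0],0,1],[[0,0,0],0,1],[[0,0,0],0,1]]';python3 rel.py 576.6 112.3 285 1.60; python3 - <<'E'
from h import *
c=cams();a=c["scene"]["pixels"][40:290,150:480,::-1];b=c["top"]["pixels"][50:300,100:330,::-1]
cv2.imwrite("pics/k.png",cv2.resize(np.hstack([a,b]),(800,357),interpolation=cv2.INTER_CUBIC))
E
```

```text
t: 16.0
eef_pos: [451.7, -5.5, 285.0]
tcp_rot: [3.141, -0.0, 1.602]
ft_force: [0.6, -0.4, -7.2]
opening: 0.101
grip_force: 30.0
t: 17.25
eef_pos: [429.8, 111.9, 284.7]
tcp_rot: [-3.142, -0.0, 1.601]
ft_force: [-0.2, 0.4, -6.3]
opening: 0.099
grip_force: 30.0
axes yaw 1.601: [-0.066  2.446 -0.004]
axes yaw 1.600: [-0.064  2.446 -0.004]
turn 0.01 pos [429.8 111.9 284.7] [-3.1416 -0.      1.6009] t 17.25 F [-0.18  0.42 -6.29] M [-0.034  0.047 -0.019] open 0.099 30.0
```

View pics/k.png

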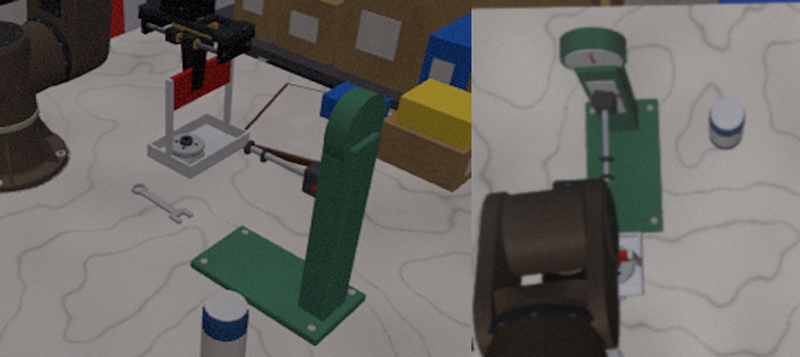

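The picture shows the tray level in front of the rod end, with the rod at the height of its window. The collars are at scene crop (147,251) and (154,263). I'll check the seat against this view.

```bash
python3 - <<'E'
from h import *
c=cams()
S,T=c["scene"],c["top"];f=lambda r,k:(40+(r+.5)/1.4286-.5,150+(k+.5)/1.4286-.5)
for x in((147,251),(154,263),(171,303)): print(ray(S,f(*x),235).round(1))
for n in c:
  for q in eyes.spot_point("hanger_seat",c[n]): print(n,q["score"],np.round(q["centre"],1),ray(c[n],q["centre"],240).round(1))
print(proj(S,[576.6,104.3,235]),proj(S,[576.6,104.3,240]),proj(T,[576.6,104.3,240]))
cv2.imwrite("pics/l.png",np.hstack([cv2.resize(S["pixels"][125:175,305:385,::-1],None,fx=6,fy=6,interpolation=cv2.INTER_CUBIC),cv2.resize(T["pixels"][140:190,170:220,::-1],None,fx=6,fy=6,interpolation=cv2.INTER_CUBIC)]))
E
```

```text
[559.5 106.9 235. ]
[585.  104.7 235. ]
[654.8 110.9 235. ]
scene 0.92 [142.1 328.9] [567.8 107.7 240. ]
top 0.78 [167.6 195.2] [575.3 101.9 240. ]
[146.21489898 330.82470346] [144.24753065 331.00566276] [167.06953653 194.13083065]
```

View pics/l.png

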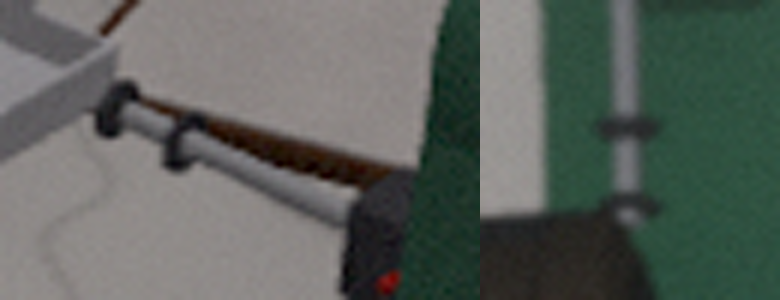

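```bash
python3 -m inch '[[[0,0.1,0],0,1],[[0,0.2,0],0,1],[[0,0.3,0],0,1],[[0,0.35,0],0,1],[[0,0.35,0],0,1],[[-0.02,0.35,0],0,1],[[-0.02,0.3,0],0,1],[[-0.02,0.25,0],0,1],[[0,0.16,0],0,1],[[0,0.075,0],0,1]]'; python3 ft.py 8; python3 rel.py 576.0 112.3 285 1.60; python3 - <<'E'
from h import *
S=eyes.read_camera("scene")
cv2.imwrite("pics/m.png",cv2.resize(S["pixels"][65:215,250:450,::-1],None,fx=4,fy=4,interpolation=cv2.INTER_CUBIC))
E
```

```text
t: 18.8
eef_pos: [576.3, 113.0, 284.5]
tcp_rot: [-3.141, -0.0, 1.601]
ft_force: [-0.2, -0.5, -6.7]
opening: 0.101
grip_force: 30.0
mean [-0.045  -0.1417 -6.5514 -0.0576  0.0711 -0.0169] sd [0.341 0.422 0.725 0.033 0.036 0.016] pos [575.6 113.1 285. ] [ 3.1414e+00 -1.0000e-04  1.6015e+00] t 19.2 open 0.1039 grip 30.0
axes yaw 1.601: [-0.013  0.006  0.   ]
axes yaw 1.600: [-0.013  0.006  0.   ]
turn 0.017 pos [575.6 113.1 285. ] [ 3.1414e+00 -1.0000e-04  1.6015e+00] t 19.2 F [ 0.45 -0.74 -5.7 ] M [-0.001  0.045 -0.015] open 0.104 30.0
```

View pics/m.png

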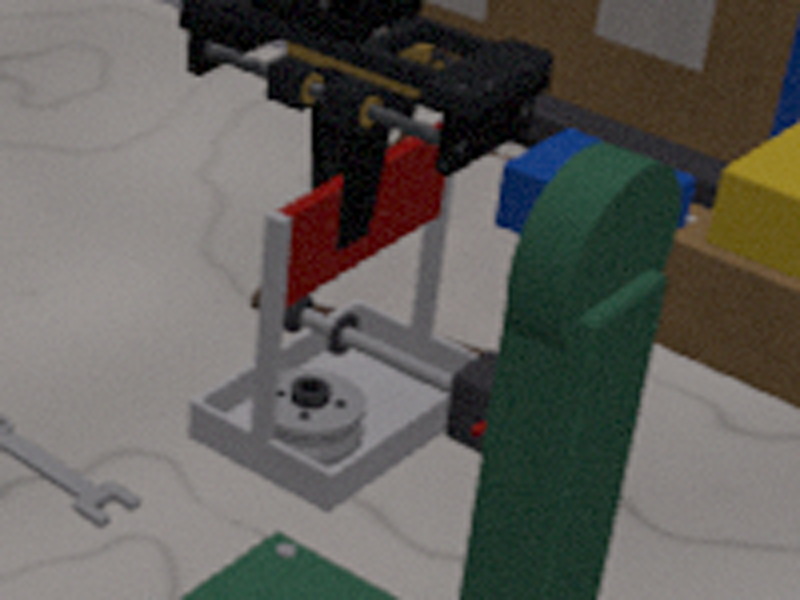

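The rod runs through the window under the bar, and the bar is in line above the gap between the collars at about (322,321). Lowering slowly.

```bash
python3 -m inch '[[[0,0,0.03],0,1],[[0,0,0.05],0,1],[[0,0,0.05],0,1],[[0,0,0.05],0,1],[[0,0,0.03],0,1],[[0,0,0.03],0,1],[[0,0,0.03],0,1],[[0,0,0.03],0,1],[[0,0,0.02],0,1],[[0,0,0.02],0,1]]'; python3 ft.py 6;python3 -m inch '[[[0,0,0.02],0,1],[[0,0,0.02],0,1],[[0,0,0.03],0,1],[[0,0,0.03],0,1],[[0,0,0.03],0,1],[[0,0,0.03],0,1],[[0,0,0.03],0,1],[[0,0,0.03],0,1],[[0,0,0.03],0,1],[[0,0,0.03],0,1]]'; python3 ft.py 12
```

```text
t: 20.5
eef_pos: [575.9, 113.0, 264.4]
tcp_rot: [3.141, -0.0, 1.601]
ft_force: [-0.0, 0.1, -6.8]
opening: 0.1
grip_force: 30.0
mean [-4.083e-01 -1.926e-01 -6.575e+00 -5.210e-02  6.560e-02 -1.700e-03] sd [0.496 0.566 0.462 0.026 0.023 0.028] pos [575.9 113.  264.5] [ 3.1415e+00 -1.0000e-04  1.6014e+00] t 20.8 open 0.1 grip 30.0
t: 22.05
eef_pos: [575.9, 113.0, 247.5]
tcp_rot: [3.141, -0.0, 1.601]
ft_force: [0.3, 0.5, -5.1]
opening: 0.103
grip_force: 30.0
mean [-0.1179  0.12   -5.3581 -0.0415  0.0515 -0.0251] sd [0.483 0.6   0.402 0.018 0.043 0.033] pos [575.8 113.1 247.6] [ 3.1415e+00 -1.0000e-04  1.6014e+00] t 22.65 open 0.1026 grip 30.0
```

```bash
python3 -m inch '[[[0,0,0.03],0,1],[[0,0,0.04],0,1],[[0,0,0.05],0,1],[[0,0,0.05],0,1],[[0,0,0.05],0,1],[[0,0,0.05],0,1],[[0,0,0.05],0,1],[[0,0,0.05],0,1],[[0,0,0.04],0,1],[[0,0,0.03],0,1]]'; python3 ft.py 12;python3 -m inch '[[[0,0,0.03],0,1],[[0,0,0.04],0,1],[[0,0,0.05],0,1],[[0,0,0.05],0,1],[[0,0,0.05],0,1],[[0,0,0.05],0,1],[[0,0,0.05],0,1],[[0,0,0.05],0,1],[[0,0,0.04],0,1],[[0,0,0.03],0,1]]'; python3 ft.py 25
```

```text
t: 23.9
eef_pos: [575.9, 113.1, 221.1]
tcp_rot: [3.141, -0.0, 1.601]
ft_force: [-0.0, 0.3, -3.0]
opening: 0.102
grip_force: 30.0
mean [-0.2046 -0.1999 -3.2682 -0.0653  0.0855  0.005 ] sd [0.371 0.277 0.468 0.028 0.033 0.027] pos [575.9 113.1 221.3] [ 3.1414e+00 -1.0000e-04  1.6014e+00] t 24.5 open 0.104 grip 30.0
t: 25.75
eef_pos: [575.9, 113.1, 194.7]
tcp_rot: [3.141, -0.0, 1.601]
ft_force: [0.3, -0.6, -1.4]
opening: 0.103
grip_force: 30.0
mean [-0.1665  0.0585 -1.1113 -0.0605  0.0755 -0.0028] sd [0.54  0.468 0.587 0.035 0.038 0.022] pos [575.8 113.  194.8] [ 3.1416e+00 -1.0000e-04  1.6013e+00] t 27.0 open 0.1073 grip 30.0
```

The gripper still carries about 0.9 N. Before the final easing I'll check the balance point from the picture: where the rod crosses relative to the tray.

```bash
cat > bal.py <<'E'
from fit import *
def bar_fit(c,p0,roi):
    a=cv2.GaussianBlur(c["pixels"],(3,3),0).astype(int);m=(a[:,:,0]-a[:,:,1]>30).astype(float)
    valid=np.zeros(m.shape,bool);r0,r1,c0,c1=roi;valid[r0:r1,c0:c1]=1
    valid&=~((cv2.erode(a.max(2).astype(np.uint8),np.ones((3,3)))<45))
    def cost(p): return np.abs((sil(c,BAR,p)-m)[valid]).sum()
    p=np.array(p0,float)
    for k in(1,.4,.15):
        r=minimize(cost,p,method="Nelder-Mead",options=dict(initial_simplex=[p]+[p+k*np.eye(len(p))[i]*[6,6,.05,4][i] for i in range(len(p))]));p=r.x
    return p,r.fun,m[valid].sum()
E
python3 - <<'E'
from bal import *
S=eyes.read_camera("scene");T=eyes.read_camera("top");s=env.state();z=s["eef_pos"][2]-126
p0=[576,130,.03,z]
q=np.array([proj(S,[576+a,130+b,z+h]) for a in(-5,5) for b in(-69,69) for h in(105,160)]);print(q.min(0),q.max(0))
roi=[int(q[:,0].min())-8,int(q[:,0].max())+8,int(q[:,1].min())-8,int(q[:,1].max())+8]
p,f,n=bar_fit(S,p0,roi);print("S bar",p,f,n)
p3,f,n=bar_fit(S,p0[:3],roi) if 0 else (p,f,n)
und=proj(S,[p[0],p[1]-24.6,p[3]+105]);print("predicted balance point px",und)
np.save("p.npy",p)
im=cv2.resize(S["pixels"][100:200,285:385,::-1],None,fx=6,fy=6,interpolation=cv2.INTER_CUBIC);im=cv2.convertScaleAbs(im,alpha=1.4)
for r,k in [(und)]+[proj(S,[p[0]+5,p[1]+y,p[3]+105]) for y in(-69,69)]:
    cv2.circle(im,(int((k-285+.5)*6),int((r-100+.5)*6)),3,(255,255,0),1)
cv2.imwrite("pics/n.png",im)
E
```

```text
[131.93031474 313.82769216] [178.18535187 359.39948626]
S bar [5.71133424e+02 1.46051990e+02 4.77600694e-02 6.90940155e+01] 68.34509803921569 542.0
predicted balance point px [165.24884685 331.81457655]
```

View pics/n.png

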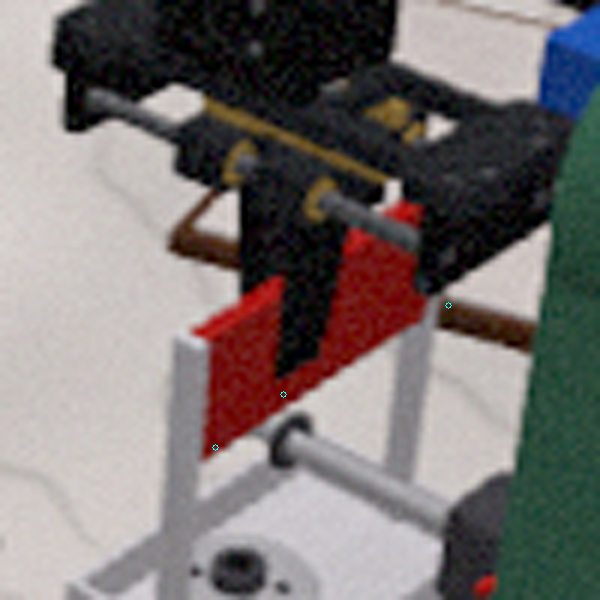

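The picture shows the rod meeting the bar's lower edge at about (271,417), with the edge running from (205,457) to (422,325). That is about -25 mm along the bar, which matches the computed balance point of -24.6 mm. I'll ease on the rest.

```bash
python3 -m inch '[[[0,0,0.02],0,1],[[0,0,0.025],0,1],[[0,0,0.025],0,1],[[0,0,0.025],0,1],[[0,0,0.025],0,1],[[0,0,0.025],0,1],[[0,0,0.02],0,1],[[0,0,0.02],0,1],[[0,0,0.01],0,1],[[0,0,0],0,1]]'; python3 ft.py 40
```

```text
t: 28.35
eef_pos: [575.8, 113.0, 183.1]
tcp_rot: [3.142, -0.0, 1.601]
ft_force: [-0.3, -0.5, -0.6]
opening: 0.104
grip_force: 30.0
mean [ 0.2277  0.2314 -0.1064 -0.0529  0.0038 -0.0065] sd [0.475 0.602 0.459 0.031 0.031 0.031] pos [575.9 113.  183.1] [ 3.1415e+00 -1.0000e-04  1.6014e+00] t 30.35 open 0.105 grip 30.0
```

```bash
python3 -m inch '[[[0,0,0],0,0.74],[[0,0,0],0,0.68],[[0,0,0],0,0.62],[[0,0,0],0,0.56],[[0,0,0],0,0.5],[[0,0,0],0,0.4],[[0,0,0],0,0.3],[[0,0,0],0,0.2],[[0,0,0],0,0.1],[[0,0,0],0,0.1]]'; python3 ft.py 12; python3 - <<'E'
from h import *
c=eyes.read_camera("scene");o=cv2.imread("pics/n.png")
a=cv2.cvtColor(c["pixels"],cv2.COLOR_RGB2GRAY)[140:200,285:345]
import time
# motion between frames over ~0.5 s
for i in range(6):
    eyes.read_camera("top");b=cv2.cvtColor(eyes.read_camera("scene")["pixels"],cv2.COLOR_RGB2GRAY)[140:200,285:345]
    print(cv2.phaseCorrelate(np.float32(a),np.float32(b)))
E
```

```text
t: 31.6
eef_pos: [575.8, 113.0, 183.1]
tcp_rot: [3.142, -0.0, 1.601]
ft_force: [0.3, -0.2, -0.5]
opening: 0.447
grip_force: 0.0
mean [ 0.03   -0.1154 -0.0135 -0.1037  0.0409 -0.008 ] sd [0.383 0.354 0.34  0.025 0.032 0.022] pos [575.8 113.  183.1] [ 3.1416e+00 -1.0000e-04  1.6014e+00] t 32.2 open 0.4528 grip 0.0
((-0.05468751680451689, -0.02843941431402186), 0.9967153774367439)
((-0.009417645801523378, 0.06254394215223158), 0.9495202480422126)
((0.033032608629937954, 0.11325063143977587), 0.9823264180289375)
((-0.02489900450242999, 0.17536826069946088), 0.973990134133233)
((-0.09992379560298659, 0.02817090499290842), 0.9900339049763149)
((-0.0025127983293380396, -0.002549128286062796), 0.9845633718702528)
```

Released, and the tray is barely moving. Raising the gripper straight up.

```bash
python3 -m inch '[[[0,0,-0.05],0,0.1],[[0,0,-0.1],0,0.1],[[0,0,-0.2],0,0.1],[[0,0,-0.3],0,0.1],[[0,0,-0.3],0,0.1],[[0,0,-0.3],0,0.1],[[0,0,-0.3],0,0.1],[[0,0,-0.3],0,0.1],[[0,0,-0.2],0,0.1],[[0,0,-0.1],0,0.1]]'; python3 - <<'E'
from fit import *
from scipy.spatial.transform import Rotation as Ro
def sil6(c,p):
    b=BAR[0]-[0,0,105];W=Ro.from_euler("xyz",[p[4],0,p[2]]).apply(b)+[p[0],p[1],p[3]];S=4
    q=np.c_[W,np.ones(8)]@P(c).T;q=q[:,:2]/q[:,2:];m=np.zeros((384*S,512*S),np.uint8)
    cv2.fillConvexPoly(m,cv2.convexHull(((q+.5)*S-.5).round().astype(np.int32)),255);return cv2.resize(m,(512,384),interpolation=cv2.INTER_AREA)/255.
for k in range(3):
    c=eyes.read_camera("scene");a=cv2.GaussianBlur(c["pixels"],(3,3),0).astype(int);m=(a[:,:,0]-a[:,:,1]>30).astype(float);m[:110]=0;m[215:]=0;m[:,:300]=0;m[:,385:]=0
    n,l,st,_=cv2.connectedComponentsWithStats(m.astype(np.uint8));i=1+st[1:,4].argmax();m=(l==i)*1.
    best=None
    for r0 in(0,.08,-.08):
        p=np.array([576,129,.03,162,r0])
        for s in(1,.4,.15):
            f=minimize(lambda p:np.abs(sil6(c,p)-m).sum()+((p[2]-.03)/.03)**2+((p[0]-575)/3)**2,p,method="Nelder-Mead",options=dict(maxiter=600,initial_simplex=[p]+[p+s*np.eye(5)[j]*[4,6,.05,4,.08][j] for j in range(5)]));p=f.x
        if best is None or f.fun<best[1]:best=(p,f.fun)
    print(st[i],best[0].round(3),best[1],m.sum())
print(env.state()["eef_pos"],env.state()["t"])
ys,xs=np.where(m>0)
np.save("m.npy",m);cv2.imwrite("pics/o.png",c["pixels"][:,:,::-1])
# bottom edge
co=np.arange(xs.min()+3,xs.max()-2);bt=[ys[xs==k].max() for k in co];tp=[ys[xs==k].min() for k in co]
print(np.polyfit(co,bt,1),np.polyfit(co,tp,1))
pr=lambda y,z:proj(c,[576+5,129+y,162+z])
for r in(0,.05,-.05): print(r,[(lambda a,b:((b[0]-a[0])/(b[1]-a[1])).round(3))(pr(-69,z-69*r),pr(69,z+69*r)) for z in(0,55)])
E
```

```text
t: 34.1
eef_pos: [575.9, 113.0, 313.0]
tcp_rot: [3.141, -0.0, 1.601]
ft_force: [0.4, 0.6, -0.0]
opening: 0.448
grip_force: 0.0
[317 137  41  44 842] [ 5.74228e+02  1.35286e+02  1.05000e-01  1.62194e+02 -1.03000e-01] 63.26679741089766 842.0
[317 137  41  44 842] [ 5.73794e+02  1.36067e+02  1.10000e-01  1.61462e+02 -1.16000e-01] 63.44890005535179 842.0
[317 137  41  44 843] [ 5.74373e+02  1.34636e+02  1.12000e-01  1.62041e+02 -1.11000e-01] 63.5069299389547 843.0
[575.75393308 113.02752085 311.95893575] 34.25
[ -0.63781513 383.57226891] [ -0.59327731 346.93445378]
0 [np.float64(-0.622), np.float64(-0.59)]
0.05 [np.float64(-0.681), np.float64(-0.651)]
-0.05 [np.float64(-0.563), np.float64(-0.528)]
```

```bash
python3 -m inch '[[[0,-0.5,0],0,0.1],[[0,-0.8,0],0,0.1],[[0.4,-0.4,0],0,0.1],[[0.8,0,0],0,0.1],[[0.8,0,0],0,0.1],[[0.8,0,0],0,0.1],[[0.8,0,0],0,0.1],[[0.8,0,0],0,0.1],[[0.6,0,0],0,0.1],[[0.3,0,0],0,0.1]]'; python3 - <<'E'
from fit import *
from scipy.spatial.transform import Rotation as Ro
def sil6(c,p,b):
    W=Ro.from_euler("xyz",[p[4],0,p[2]]).apply(b)+[p[0],p[1],p[3]];S=4
    q=np.c_[W,np.ones(8)]@P(c).T;q=q[:,:2]/q[:,2:];m=np.zeros((384*S,512*S),np.uint8)
    cv2.fillConvexPoly(m,cv2.convexHull(((q+.5)*S-.5).round().astype(np.int32)),255);return cv2.resize(m,(512,384),interpolation=cv2.INTER_AREA)/255.
c=cams();M={}
for n,roi in(("scene",(110,215,300,385)),("top",(140,200,160,230))):
    a=cv2.GaussianBlur(c[n]["pixels"],(3,3),0).astype(int);m=(a[:,:,0]-a[:,:,1]>30);o=np.zeros(m.shape);r0,r1,c0,c1=roi;o[r0:r1,c0:c1]=m[r0:r1,c0:c1]
    _,l,st,_=cv2.connectedComponentsWithStats(o.astype(np.uint8));i=1+st[1:,4].argmax();M[n]=(l==i)*1.;print(n,st[i])
b=BAR[0]-[0,0,105]
# nuisance: separate shift per camera
def cost(p): return sum(np.abs(sil6(c[n],np.r_[p[5*0+0]+(p[5] if n=="top" else 0),p[1]+(p[6] if n=="top" else 0),p[2:5]],b)-M[n]).sum()/M[n].sum()*(1 if n=="scene" else .7) for n in M)
for y0,r0 in((.03,0),(.1,-.1),(0,.05)):
    p=np.array([575,130,y0,162,r0,0,0.])
    for s in(1,.5,.2):
        f=minimize(cost,p,method="Nelder-Mead",options=dict(maxiter=1500,initial_simplex=[p]+[p+s*np.eye(7)[j]*[4,6,.05,4,.06,3,3][j] for j in range(7)]));p=f.x
    print(p.round(3),f.fun)
ys,xs=np.where(M["top"]>0);v=np.cov(xs,ys);w,V=np.linalg.eigh(v);d=V[:,1];print("top bar axis px",d, "mean",ys.mean(),xs.mean())
mid=np.array([ys.mean(),xs.mean()]);A=ray(c["top"],mid+20*d[::-1],217);B=ray(c["top"],mid-20*d[::-1],217);print("yaw(level)",np.arctan((A-B)[0]/(A-B)[1])*-1)
for yaw in(0,.03,.06):
  for r in(0,.05):
    q=Ro.from_euler("xyz",[r,0,yaw]).apply([[5,-69,0],[5,69,0],[5,-69,55],[5,69,55]])+[576,129,162];q=[proj(c["scene"],x) for x in q]
    print(yaw,r,[((q[i+1]-q[i])[0]/(q[i+1]-q[i])[1]).round(3) for i in(0,2)])
s=env.state();print(s["eef_pos"].round(1),s["t"])
cv2.imwrite("pics/q.png",c["scene"]["pixels"][:,:,::-1])
E
```

```text
t: 35.5
eef_pos: [463.7, 429.1, 311.0]
tcp_rot: [-3.14, 0.001, 1.603]
ft_force: [0.4, -1.0, -0.7]
opening: 0.452
grip_force: 0.0
scene [317 137  41  44 840]
top [160 167  54  11 470]
[ 5.75223e+02  1.33683e+02  4.60000e-02  1.63283e+02 -4.50000e-02
  1.16300e+00  1.13900e+00] 0.35058906967042136
[ 5.74759e+02  1.32817e+02  5.20000e-02  1.62321e+02 -5.30000e-02
  2.13900e+00  1.29600e+00] 0.34869877028825713
[ 5.74718e+02  1.32161e+02  5.10000e-02  1.62508e+02 -5.10000e-02
  2.05800e+00  4.10000e-01] 0.34587464489341835
top bar axis px [-0.99868393  0.05128745] mean 171.99787234042554 186.51063829787233
yaw(level) 0.034166536308100647
0 0 [np.float64(-0.622), np.float64(-0.59)]
0 0.05 [np.float64(-0.681), np.float64(-0.651)]
0.03 0 [np.float64(-0.665), np.float64(-0.631)]
0.03 0.05 [np.float64(-0.726), np.float64(-0.694)]
0.06 0 [np.float64(-0.712), np.float64(-0.676)]
0.06 0.05 [np.float64(-0.775), np.float64(-0.741)]
[463.9 428.6 311.2] 35.6
```

```bash
python3 - <<'E'
from fit import *
from scipy.spatial.transform import Rotation as Ro
c=eyes.read_camera("scene")
def edges(im,off,sc):  # bottom edge of red, in px
    a=im.astype(int);m=((a[:,:,2]-a[:,:,1])>45*1.0).astype(np.uint8);m=cv2.morphologyEx(m,cv2.MORPH_OPEN,np.ones((9,9)))
    _,l,st,_=cv2.connectedComponentsWithStats(m);i=1+st[1:,4].argmax();
    ys,xs=np.where(m>0);x0,x1=xs.min(),xs.max();co=np.arange(x0+14,x1-14);co=[k for k in co if (xs==k).any()]
    bt=np.array([ys[xs==k].max() for k in co]);co=np.array(co)
    for _ in range(4):
        f=np.polyfit(co,bt,1);k=np.abs(np.polyval(f,co)-bt)<max(3,1.5*np.median(np.abs(np.polyval(f,co)-bt)));co,bt=co[k],bt[k]
    return f[0].round(4),x0,x1,len(co)
q=cv2.imread("pics/q.png")
n=cv2.imread("pics/n.png")[180:,190:440]
now=cv2.convertScaleAbs(cv2.resize(q[100:200,285:385],None,fx=6,fy=6,interpolation=cv2.INTER_CUBIC),alpha=1.4)[180:,150:460]
m=cv2.imread("pics/m.png");m6=cv2.convertScaleAbs(cv2.resize(m[100:320,240:470],None,fx=1.5,fy=1.5),alpha=1.4)
for nm,im,z in(("gripped n",n,173.8),("hung",now,162),("gripped m",m6,264)):
    pr=lambda r:(lambda a,b:((b[0]-a[0])/(b[1]-a[1])).round(4))(*[proj(c,X) for X in Ro.from_euler("xyz",[r,0,.032]).apply([[5,-69,0],[5,69,0]])+[576,130,z]])
    print(nm,edges(im,0,1),"pred level",pr(0),"-.05",pr(-.05))
# post and wall directions, hung
cv2.imwrite("pics/hung6.png",now)
g=cv2.cvtColor(cv2.resize(q[100:240,285:385],None,fx=6,fy=6,interpolation=cv2.INTER_CUBIC),cv2.COLOR_BGR2GRAY)
print(env.state()["t"])
E
```

```text
gripped n (np.float64(-0.6557), np.int64(3), np.int64(236), 194) pred level -0.6613 -.05 -0.5991
hung (np.float64(-0.6373), np.int64(44), np.int64(284), 212) pred level -0.6685 -.05 -0.6068
gripped m (np.float64(-0.6025), np.int64(62), np.int64(307), 215) pred level -0.6029 -.05 -0.5364
35.65
```

The method reads level when the tray was gripped, and now shows about 1.3° of tilt with the tray at rest between the collars. The robot is clear, so I'm handing in.

```bash
python3 -c "
from cell import env
print(env.job_done())"
```

```text
the job is handed in; nothing more can be done
None
```

The tray is hanging by its red bar in the scale's seat with the pulley still in it, about 1.3° off level and at rest, with the robot clear; I handed it in at about 36 s, and the total load reads about 6.5 N, so the pulley weighs roughly 0.52 kg (tray's 0.15 kg taken off).

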